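# Heft two sample tins and pack the heavier one at the bottom

## Task

Heft the two look-alike round sample tins to find which is heavier. Set the heavier one down first, upright in the round grey transport cup, let go of it, and then stack the lighter one upright and squarely on top of it. Set the tins down; do not drop them.

Things in the scene. Friction and masses are not known exactly. Their poses are not given: they have to be found in the camera images.
- tin_1_center (a point): closed round sample tin, bare aluminium with a grey screw lid (top 11 mm), 52 mm diameter, 50 mm high, upright on the bench at the start. This point is its centre, 25 mm above its underside; z up its axis. Looks just like the other tin; one weighs 0.15 to 0.17 kg, the other 0.45 to 0.65 kg; which is which changes each run and is only felt by lifting. Does not open
- tin_2_center (a point): closed round sample tin, bare aluminium with a grey screw lid (top 11 mm), 52 mm diameter, 50 mm high, upright on the bench at the start. This point is its centre, 25 mm above its underside; z up its axis. Looks just like the other tin; one weighs 0.15 to 0.17 kg, the other 0.45 to 0.65 kg; which is which changes each run and is only felt by lifting. Does not open
- cup_floor (a point): centre of the inner floor of the transport cup: light grey round base plate (92 mm diameter, 6 mm thick) with a low open round cup on it, 73 mm outer, 66 mm inner diameter. This point is 8 mm above the bench; the rim is 16 mm above it, so a tin in the cup stands 34 mm proud of the rim. z up. The cup is fixed to the bench, at a different place each run
Things that resemble listed ones, but are neither listed nor needed, are in the scene too. What is shaped like the part that bears tin_1_center but green is not meant.

How it is judged:
On the way:
1. the heavier tin alone stands upright on the floor of the cup, let go (((horizontal distance between tin_1_center and cup_floor below 0.012 m and z of tin_1_center in the frame of cup_floor below 0.031 m and angle between tin_1_center's own z axis and vertical below 0.175 rad and contact force between tin_1 and carrier above 3 N and contact force between tin_1 and the fingers below 0.1 N and contact force between tin_1 and tin_2 below 0.1 N) or (horizontal distance between tin_2_center and cup_floor below 0.012 m and z of tin_2_center in the frame of cup_floor below 0.031 m and angle between tin_2_center's own z axis and vertical below 0.175 rad and contact force between tin_2 and carrier above 3 N and contact force between tin_2 and the fingers below 0.1 N and contact force between tin_2 and tin_1 below 0.1 N))), for 0.3 s.
At the end, for the whole second after the job is handed in: The heavier tin stands in the cup on its floor (within 12 mm of the cup's centre, upright within 10 degrees), and the lighter tin stands on top of it (centres within 15 mm in plan, upright within 10 degrees), both at rest (((horizontal distance between tin_1_center and cup_floor below 0.012 m and z of tin_1_center in the frame of cup_floor below 0.031 m and angle between each of tin_1_center, tin_2_center's own z axis and vertical below 0.175 rad and horizontal distance between tin_1_center and tin_2_center below 0.015 m and z of tin_2_center in the frame of cup_floor between 0.068 and 0.082 m and contact force between tin_1 and tin_2 between 0.8 and 3 N and linear speed of each of tin_1, tin_2 below 0.02 m/s) or (horizontal distance between tin_2_center and cup_floor below 0.012 m and z of tin_2_center in the frame of cup_floor below 0.031 m and angle between each of tin_2_center, tin_1_center's own z axis and vertical below 0.175 rad and horizontal distance between tin_2_center and tin_1_center below 0.015 m and z of tin_1_center in the frame of cup_floor between 0.068 and 0.082 m and contact force between tin_2 and tin_1 between 0.8 and 3 N and linear speed of each of tin_2, tin_1 below 0.02 m/s))); the robot touches nothing.
It fails at once if a tin is dropped (it falls free, out of the fingers, faster than 0.8 m/s, about 3 cm of fall) ((linear speed of tin_1 above 0.8 m/s and contact force between tin_1 and the fingers below 0.1 N) or (linear speed of tin_2 above 0.8 m/s and contact force between tin_2 and the fingers below 0.1 N)).
It also fails if it takes over 67 s, if anything falls off the work surface, if the arm or the gripper's body presses on something with over 40 N, if the wrist force passes 120 N, or if a joint passes its speed limit or range.

## Robot

A 6-joint arm with a two-finger parallel gripper is mounted at the origin on a cart in front of the work surface, level with it; the furniture and walls round the work are solid. World frame = base frame: x ahead of the robot, y to its left, z up, the work surface at z = 0. Lengths are in m, angles in rad, forces in N, time in s.
With the tool pointing down it reaches from about 0.425 to 0.925 m from the base axis. Payload 12.5 kg.
Tool frame: the origin (TCP) lies at the very end of the fingers, on their centre line; the grasp point (between the pads) lies 19 mm behind it (grip_depth is the distance from the TCP to the grasp point, in m); z points along the fingers, y is the line along which they close (so a half turn about z gives the same grasp; the last joint's range is limited). The gripper opens to 85 mm and grips with 20 to 120 N. Pads are 22 mm wide; open, the fingers measure 114 mm over their backs; the gripper's body (76 mm by 85 mm) begins 54 mm behind the grasp point. The pads swing forward as they close: fully open they stand 13 mm farther back than shut.
Start: joints at [-0.106, 0.491, 1.559, -0, 1.092, -0.106], TCP at [0.625, 0, 0.231] pointing down, gripper open.
Joint ranges: [-3.1, 3.1], [-0.84, 2.19], [0.05, 2.79], [-1.13, 4.28], [0.06, 2.93], [-2.69, 2.69]. Speed limits (rad/s): [2.22, 2.22, 2.79, 3.14, 3.14, 3.14].

## Interface

Orientations are given as a 3x3 rotation matrix whose columns are the frame's x, y, z axes.
In Python, from plant import * gives the robot as it stands. The module is installed in compiled form; this text tells all that it offers.
- The arm moves only by the tool drive_tool, never from a script. Its argument "plan" is a list of rows, each an object with "angular": the turn, a rotation vector about the tool's x, y, z in rad, a list of three; "offset": the shift along the tool's x, y, z in m, a list of three; "jaw": the finger opening in m, from 0 to 0.0854. A call has 1 to 8 rows; each row is the pose to reach, as a shift and turn from the pose commanded when the call began, along the tool's axes at that moment; what a row does not reach only later rows make up. A row lasts 1/12 s, in which the tool goes at most 41.7 mm and 7.16 degrees, less where a joint would pass 70% of its speed; a pose out of reach is approached as far as the arm can. A call with a gripper value outside its range is refused whole. The fingers move at their own pace and stop on an object; the grip force is fixed at half the most. Time passes only in rows, so rows that repeat a pose let the fingers close. It gives the time, the measured TCP pose, the force, the opening and the grip force at its end, in the units of the state.
- sense(): the state, without advancing time (a new reading comes with each control period).
- grab_frame(name): name is "scene" or "side" or "wrist"; returns a dict with "pixels" (400x640x3 uint8, red, green, blue), "fov_y" (degrees; the focal length in pixels is half the picture's height over the tangent of half this angle, whatever the lens; pixels are square), "cx", "cy" (the principal point, pixels), "k1" (the pictures are not rectified: a ray, as slopes to the right and down, at radius r is drawn at 1 + k1 r^2 times it, then the intrinsics apply), "view" (4x4, takes a point from world to camera coordinates). Camera axes: x right, y down, z forward; pixel columns grow to the right and rows downward; lengths in m; the calibration is good to about 2 mm. A picture is of the moment at which its call begins. There is no depth.
- job_done(): hands the job in; it is judged then, once.
The state is a dict: "t": time; "q": joint angles; "qd": joint speeds; "joint_efforts": joint torques, N m; "tool_pos": TCP position; "tcp_rot": TCP orientation; "contact_force": force on the tool from outside, world axes, zero at the start; "ft_torque": the same for the moment, N m; "width": finger opening in m; "finger_force": force on a finger pad.
Only numpy, scipy, OpenCV 4.12 (cv2) and the standard library are available. Lean on these libraries where they do the work, as an engineer would, in place of code of your own. Each camera call takes 0.05 s, during which the arm holds its last target. There are 200 camera calls.

## Working session

There is one attempt and no reset: what is moved stays moved. The work goes in short steps, Python scripts to look and compute and a tool call to move; the robot and the scene stay as the last step left them, time stands still between calls to the robot, and variables do not carry over. Pictures are saved under pics/ and viewed, at most 10 in all, crops included, and the job is handed in when it is done.

Besides the shell and the picture viewer there is one more tool, called as a command line: name --argument value ..., lists and objects as JSON in quotes. drive_tool: Moves the arm, as the interface text tells. Its arguments: {"type":"object","properties":{"plan":{"type":"array","items":{"type":"object","properties":{"angular":{"type":"array","items":{"type":"number"}},"offset":{"type":"array","items":{"type":"number"}},"jaw":{"type":"number"}}}}},"required":["plan"]}

```bash
mkdir -p pics
cat > h.py <<'E'
import numpy as np, cv2
from plant import *
def cam(n):
    f=grab_frame(n); f['pixels']=np.asarray(f['pixels']); H=f['pixels'].shape[0]
    F=H/2/np.tan(np.radians(f['fov_y'])/2); f['K']=np.array([[F,0,f['cx']],[0,F,f['cy']],[0,0,1]]); f['d']=np.array([f['k1'],0,0,0,0.]); f['V']=np.asarray(f['view']); return f
def save(f,p): cv2.imwrite(p,cv2.cvtColor(f['pixels'],cv2.COLOR_RGB2BGR))
def ray(f,uv):
    s=cv2.undistortPoints(np.array([[uv]],float),f['K'],f['d'])[0,0]
    R=f['V'][:3,:3]; c=-R.T@f['V'][:3,3]; return c,R.T@np.array([s[0],s[1],1])
def onz(f,uv,z):
    c,d=ray(f,uv); return c+d*(z-c[2])/d[2]
def proj(f,P):
    r=cv2.Rodrigues(f['V'][:3,:3])[0]
    return cv2.projectPoints(np.array(P,float).reshape(-1,1,3),r,f['V'][:3,3],f['K'],f['d'])[0][:,0]
E
python3 - <<'E'
from h import *
s=sense(); print(s)
for n in ['scene','side','wrist']:
    f=cam(n); save(f,f'pics/{n}0.png'); print(n,f['fov_y'],f['cx'],f['cy'],f['k1'],f['V'].round(3).tolist())
E
```

```text
{'t': 0.0, 'q': array([-1.05617198e-01,  4.91559212e-01,  1.55946916e+00,  2.38526872e-05,
        1.09173342e+00, -1.05614107e-01]), 'qd': array([ 0.00053232,  0.0007281 , -0.00123407,  0.00113563,  0.00159596,
       -0.00018391]), 'joint_efforts': array([-2.53899279e-04, -6.18447447e+01, -2.61596632e+01, -1.41405640e-04,
        4.01603000e-03, -9.44706159e-06]), 'tool_pos': array([6.24757059e-01, 4.31615167e-05, 2.30721177e-01]), 'tcp_rot': array([[ 1.41820519e-05,  9.99999327e-01, -1.16039400e-03],
       [ 9.99999989e-01, -1.40146146e-05,  1.44301452e-04],
       [ 1.44285093e-04, -1.16039603e-03, -9.99999316e-01]]), 'contact_force': array([-0.55702241, -0.54877364, -0.30580965]), 'ft_torque': array([-0.00307166,  0.03991291, -0.06160306]), 'finger_force': 0.0, 'width': 0.0854804733458147}
scene 46.257797476213405 315.9022935067432 199.31895304263384 -0.06004145558557077 [[-0.916, -0.402, 0.002, 0.639], [-0.211, 0.478, -0.853, -0.031], [0.342, -0.781, -0.522, 1.393], [0.0, 0.0, 0.0, 1.0]]
side 45.372001084597464 324.7011019838091 206.04956221566488 -0.11621085906621982 [[-0.96, -0.279, -0.026, 0.623], [-0.088, 0.388, -0.918, -0.065], [0.266, -0.879, -0.397, 1.566], [0.0, 0.0, 0.0, 1.0]]
wrist 67.225832277068 317.79569766144385 198.60462565707346 0.007656571263310301 [[1.0, -0.001, -0.001, -0.624], [-0.0, -0.945, 0.326, -0.043], [-0.001, -0.326, -0.945, 0.382], [0.0, 0.0, 0.0, 1.0]]
```

View pics/scene0.png

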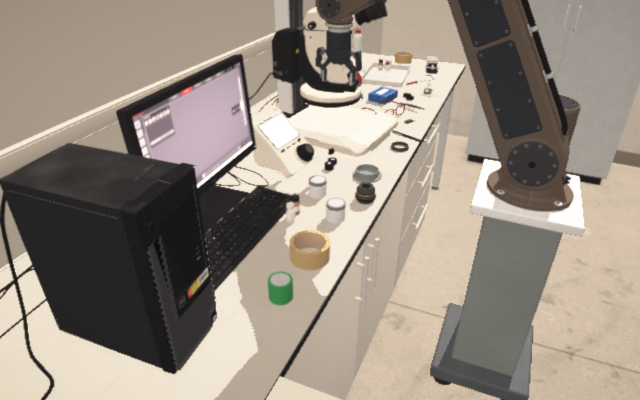

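View pics/side0.png

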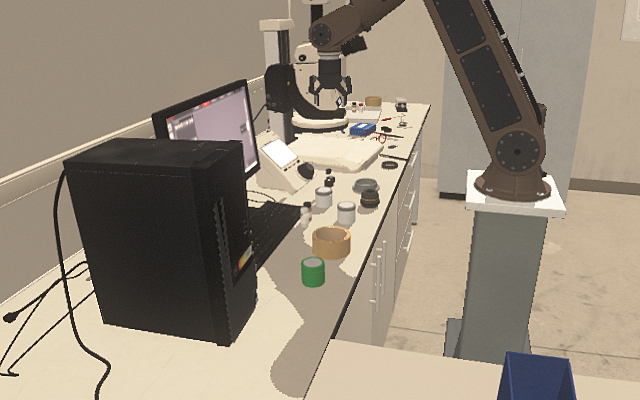

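View pics/wrist0.png

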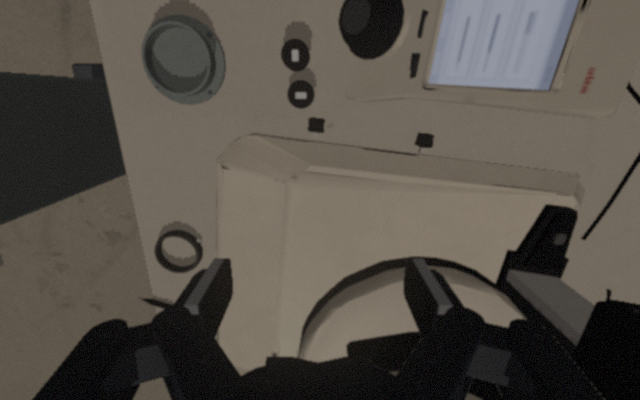

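The scene view shows tins at about (317,187) and (336,210), and the grey cup at (367,173). In the side view they are at (323,197), (346,213) and (366,185). The wrist view shows the cup at (183,58). The green can and the wooden ring are decoys.

Run:
```python
from h import *
a=cam('scene');b=cam('side');w=cam('wrist')
for n,p,q,z in [('A',(317,187),(323,197),.025),('B',(336,210),(346,213),.025),('cup',(367,173),(366,185),.01)]:
    print(n,onz(a,p,z).round(3),onz(b,q,z).round(3))
print('wrist cup',onz(w,(183,58),.02).round(3))
```

```text
A [0.569 0.287 0.025] [0.57  0.286 0.025]
B [0.474 0.379 0.025] [0.474 0.386 0.025]
cup [0.472 0.12  0.01 ] [0.471 0.119 0.01 ]
wrist cup [0.48 0.12 0.02]
```

drive_tool --plan '[{"offset": [0.03,-0.012,0],"angular": [0,0,0],"jaw": 0.085},{"offset": [0.07,-0.027,0],"angular": [0,0,0],"jaw": 0.085},{"offset": [0.11,-0.043,0],"angular": [0,0,0],"jaw": 0.085},{"offset": [0.15,-0.058,0],"angular": [0,0,0],"jaw": 0.085},{"offset": [0.19,-0.074,0],"angular": [0,0,0],"jaw": 0.085},{"offset": [0.225,-0.088,0],"angular": [0,0,0],"jaw": 0.085},{"offset": [0.25,-0.1,0],"angular": [0,0,0],"jaw": 0.085},{"offset": [0.25,-0.1,0],"angular": [0,0,0],"jaw": 0.085}]'

```text
t: 0.97
tool_pos: [0.5227, 0.2542, 0.2314]
tcp_rot: [[-0.004, 1.0, -0.0], [1.0, 0.004, 0.001], [0.001, -0.0, -1.0]]
contact_force: [0.1, 0.8, 0.5]
width: 0.0849
finger_force: 0.0
```

Run:
```python
from h import *
f=cam('wrist'); save(f,'pics/w1.png'); s=sense(); print(s['t'],s['tool_pos'],s['contact_force'])
print(proj(f,[[.569,.287,.05],[.474,.382,.05],[.475,.12,.024]]))
```

```text
1.0167 [0.52378116 0.25225871 0.23138326] [-0.55695754 -0.90031462 -0.11239198]
[[361.53582901 144.48331742]
 [268.7293918   45.79193236]
 [282.25402382 266.62749585]]
```

View pics/w1.png

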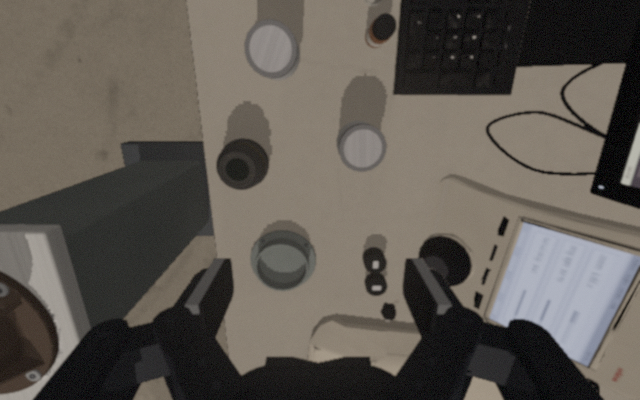

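The wrist view shows tin tops at about (272,47) and (362,147), and the cup at (283,260). The dark knob at (243,163) is not one of ours.

```bash
cat >> h.py <<'E'
def blob(f,uv,lo,r=45,rb=12):
    """ellipse of neutral (r-b<rb), bright (>lo) blob nearest uv"""
    p=f['pixels'].astype(int); m=((p[...,0]-p[...,2]<rb)&(p.mean(2)>lo)).astype(np.uint8)
    w=np.zeros_like(m); cv2.circle(w,(int(uv[0]),int(uv[1])),r,1,-1)
    m=cv2.morphologyEx(m*w,cv2.MORPH_OPEN,np.ones((3,3),np.uint8))
    cs=[c for c in cv2.findContours(m,cv2.RETR_EXTERNAL,cv2.CHAIN_APPROX_NONE)[0] if len(c)>20]
    if not cs: return None
    c=max(cs,key=cv2.contourArea); return cv2.fitEllipse(cv2.convexHull(c))
E
python3 - <<'E'
from h import *
f=cam('wrist'); p=f['pixels']
for y,x0,x1 in [(47,235,310),(147,325,400),(260,240,325)]:
    print(y,[tuple(p[y,x].tolist()) for x in range(x0,x1,4)])
for n,u,lo in [('B',(272,47),100),('B',(272,47),135),('A',(362,147),100),('A',(362,147),135),('C',(283,260),60)]:
    print(n,lo,blob(f,u,lo))
E
```

```text
47 [(139, 129, 117), (136, 125, 112), (112, 107, 99), (112, 106, 103), (141, 137, 132), (141, 135, 132), (141, 135, 132), (145, 139, 135), (140, 132, 130), (140, 134, 130), (144, 139, 136), (141, 135, 131), (145, 140, 136), (144, 139, 134), (108, 103, 101), (86, 81, 79), (123, 116, 104), (134, 125, 112), (135, 127, 113)]
147 [(137, 128, 115), (137, 128, 114), (137, 127, 114), (96, 91, 85), (101, 96, 93), (139, 134, 130), (143, 137, 134), (139, 132, 129), (142, 135, 130), (137, 130, 126), (143, 137, 131), (138, 133, 127), (139, 134, 131), (143, 136, 133), (112, 108, 105), (113, 105, 97), (139, 128, 116), (140, 131, 117), (137, 129, 117)]
260 [(138, 129, 115), (137, 127, 115), (130, 124, 110), (102, 101, 94), (86, 85, 80), (70, 70, 67), (100, 101, 94), (104, 104, 98), (106, 107, 98), (104, 103, 98), (104, 105, 97), (103, 103, 98), (100, 101, 96), (100, 103, 97), (100, 103, 96), (102, 103, 96), (94, 93, 87), (90, 91, 86), (104, 104, 99), (134, 124, 113), (138, 127, 114), (136, 126, 113)]
B 100 ((268.8292236328125, 45.74263000488281), (44.43860626220703, 50.083457946777344), 167.70758056640625)
B 135 ((274.9686279296875, 48.1377067565918), (25.511165618896484, 40.6341552734375), 11.374431610107422)
A 100 ((361.4463195800781, 145.97300720214844), (39.24631881713867, 41.324398040771484), 43.0511360168457)
A 135 ((367.08544921875, 135.04002380371094), (4.146658420562744, 14.13542366027832), 3.7018096446990967)
C 60 ((281.99981689453125, 256.501708984375), (55.22258377075195, 65.83431243896484), 98.54560852050781)
```

```bash
cat >> h.py <<'E'
def lid(f,uv,r=30,lo=123,rb=14):
    g=dict(f); g['pixels']=cv2.medianBlur(f['pixels'],5); return blob(g,uv,lo,r,rb)
def keep(fn,d): np.save(fn,d,allow_pickle=True)
def load(fn): return np.load(fn,allow_pickle=True).item()
def tri(fs,us):
    A=np.zeros((3,3));b=np.zeros(3)
    for f,u in zip(fs,us):
        c,d=ray(f,u); d/=np.linalg.norm(d); M=np.eye(3)-np.outer(d,d); A+=M;b+=M@c
    return np.linalg.solve(A,b)
E
python3 - <<'E'
from h import *
f=cam('wrist'); keep('f1.npy',f)
for u in [(272,47),(362,147)]: print(lid(f,u))
print(blob(f,(283,260),85))
E
```

```text
((267.64031982421875, 44.29569625854492), (41.365989685058594, 46.671329498291016), 165.75726318359375)
((360.78717041015625, 144.76498413085938), (36.22288513183594, 37.981666564941406), 41.04060363769531)
((281.01751708984375, 255.93052673339844), (27.353126525878906, 45.11375427246094), 97.48976135253906)
```

drive_tool --plan '[{"offset": [0.0,0.02,0],"angular": [0,0,0],"jaw": 0.085},{"offset": [0.0,0.045,0],"angular": [0,0,0],"jaw": 0.085},{"offset": [0.0,0.06,0],"angular": [0,0,0],"jaw": 0.085},{"offset": [0.0,0.06,0],"angular": [0,0,0],"jaw": 0.085},{"offset": [0.0,0.06,0],"angular": [0,0,0],"jaw": 0.085}]'

```text
t: 1.53
tool_pos: [0.5856, 0.2485, 0.2307]
tcp_rot: [[0.002, 1.0, -0.001], [1.0, -0.002, -0.0], [-0.0, -0.001, -1.0]]
contact_force: [-0.2, 0.4, 0.0]
width: 0.0849
finger_force: 0.0
```

Run:
```python
from h import *
g=cam('wrist'); keep('f2.npy',g); f=load('f1.npy'); print(sense()['tool_pos'])
for P,u in [([.474,.382,.05],(272,47)),([.569,.287,.05],(362,147))]:
    e1=lid(f,u); e2=lid(g,proj(g,[P])[0]); print(e1,e2); T=tri([f,g],[e1[0],e2[0]]); print(T.round(4),onz(f,e1[0],.05).round(4),onz(g,e2[0],.05).round(4))
v=proj(g,[[.477,.12,.015]])[0]; print(v)
p=cv2.hconcat([f['pixels'][205:305,220:350],g['pixels'][int(v[1])-50:int(v[1])+50,max(0,int(v[0])-65):int(v[0])+65]])
save({'pixels':cv2.resize(p,None,fx=3,fy=3)},'pics/cups.png')
```

```text
[0.58499016 0.2488624  0.23089344]
((267.64031982421875, 44.29569625854492), (41.365989685058594, 46.671329498291016), 165.75726318359375) ((203.28953552246094, 41.470176696777344), (38.85456848144531, 46.54731369018555), 156.09681701660156)
[0.4754 0.3799 0.0512] [0.4753 0.38   0.05  ] [0.475  0.3802 0.05  ]
((360.78717041015625, 144.76498413085938), (36.22288513183594, 37.981666564941406), 41.04060363769531) ((303.7314147949219, 142.54275512695312), (35.31477737426758, 36.033084869384766), 167.55589294433594)
[0.5701 0.2834 0.0512] [0.5702 0.2832 0.05  ] [0.57   0.2833 0.05  ]
[238.55406675 259.84671665]
```

View pics/cups.png

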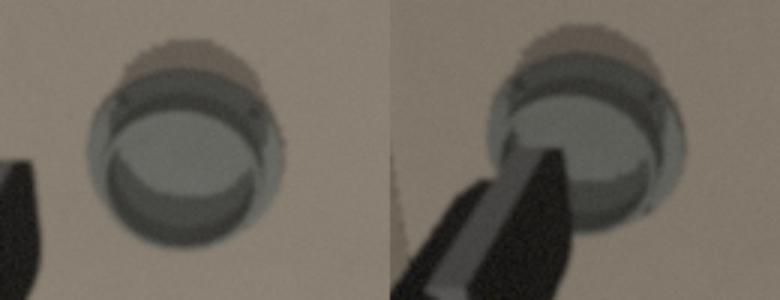

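Cup sits inside a round plate; in the left crop its inner floor is centred near pixel (281,256), and a finger partly hides it on the right. I'll measure it again from a clear view later. Both tin tops triangulate to z ≈ 0.051. I'm going to the nearer tin, A.

drive_tool --plan '[{"offset": [0.02,-0.009,0.01],"angular": [0,0,0],"jaw": 0.085},{"offset": [0.0335,-0.0148,0.03],"angular": [0,0,0],"jaw": 0.085},{"offset": [0.0335,-0.0148,0.06],"angular": [0,0,0],"jaw": 0.085},{"offset": [0.0335,-0.0148,0.09],"angular": [0,0,0],"jaw": 0.085},{"offset": [0.0335,-0.0148,0.12],"angular": [0,0,0],"jaw": 0.085},{"offset": [0.0335,-0.0148,0.135],"angular": [0,0,0],"jaw": 0.085},{"offset": [0.0335,-0.0148,0.135],"angular": [0,0,0],"jaw": 0.085},{"offset": [0.0335,-0.0148,0.135],"angular": [0,0,0],"jaw": 0.085}]'

```text
t: 2.25
tool_pos: [0.5698, 0.2832, 0.0964]
tcp_rot: [[0.0, 1.0, -0.001], [1.0, -0.0, -0.0], [-0.0, -0.001, -1.0]]
contact_force: [0.4, 0.9, 1.1]
width: 0.0848
finger_force: 0.0
```

Run:
```python
from h import *
g=cam('wrist'); s=sense(); print(s['t'],s['tool_pos'],s['tcp_rot'].round(4).tolist())
e=lid(g,proj(g,[[.57,.2833,.05]])[0],40); print(e,onz(g,e[0],.05).round(4)); save(g,'pics/a2.png')
```

```text
2.3 [0.57040923 0.28345665 0.09746034] [[0.0002, 1.0, 0.001], [1.0, -0.0002, 0.0003], [0.0004, 0.001, -1.0]]
((318.9211730957031, 222.73001098632812), (54.25634002685547, 58.7332878112793), 88.66303253173828) [0.57   0.2832 0.05  ]
```

View pics/a2.png

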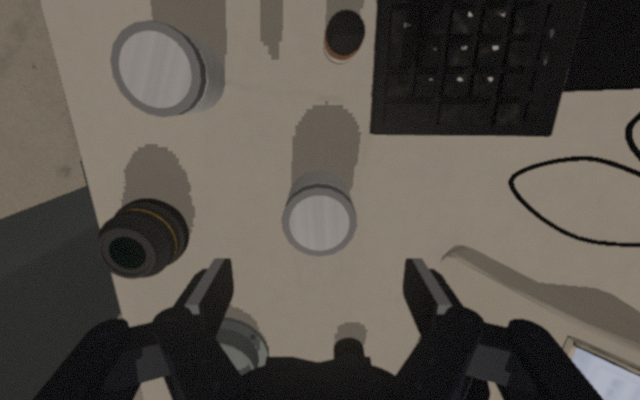

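Tin A's lid at (319,220) is centred between the fingers, and both sides are clear. I'll go down and grip.

drive_tool --plan '[{"offset": [0,0,0.025],"angular": [0,0,0],"jaw": 0.085},{"offset": [0,0,0.05],"angular": [0,0,0],"jaw": 0.085},{"offset": [0,0,0.07],"angular": [0,0,0],"jaw": 0.085},{"offset": [0,0,0.081],"angular": [0,0,0],"jaw": 0.085},{"offset": [0,0,0.081],"angular": [0,0,0],"jaw": 0.085},{"offset": [0,0,0.081],"angular": [0,0,0],"jaw": 0.065},{"offset": [0,0,0.081],"angular": [0,0,0],"jaw": 0.045},{"offset": [0,0,0.081],"angular": [0,0,0],"jaw": 0.045}]'

```text
t: 2.97
tool_pos: [0.5708, 0.2838, 0.0171]
tcp_rot: [[0.0, 1.0, 0.002], [1.0, -0.0, 0.001], [0.001, 0.002, -1.0]]
contact_force: [-9.5, -1.1, 53.1]
width: 0.0512
finger_force: 49.5
```

drive_tool --plan '[{"offset": [0,0,0],"angular": [0,0,0],"jaw": 0.045},{"offset": [0,0,0],"angular": [0,0,0],"jaw": 0.045},{"offset": [0,0,0],"angular": [0,0,0],"jaw": 0.045},{"offset": [0,0,0],"angular": [0,0,0],"jaw": 0.045},{"offset": [0,0,0],"angular": [0,0,0],"jaw": 0.045}]'

```text
t: 3.38
tool_pos: [0.5707, 0.2838, 0.0175]
tcp_rot: [[0.0, 1.0, 0.002], [1.0, -0.0, 0.001], [0.001, 0.002, -1.0]]
contact_force: [-4.1, -1.2, 10.0]
width: 0.0506
finger_force: 61.1
```

drive_tool --plan '[{"offset": [0,0,-0.006],"angular": [0,0,0],"jaw": 0.045},{"offset": [0,0,-0.02],"angular": [0,0,0],"jaw": 0.045},{"offset": [0,0,-0.035],"angular": [0,0,0],"jaw": 0.045},{"offset": [0,0,-0.045],"angular": [0,0,0],"jaw": 0.045},{"offset": [0,0,-0.05],"angular": [0,0,0],"jaw": 0.045},{"offset": [0,0,-0.05],"angular": [0,0,0],"jaw": 0.045},{"offset": [0,0,-0.05],"angular": [0,0,0],"jaw": 0.045},{"offset": [0,0,-0.05],"angular": [0,0,0],"jaw": 0.045}]'

```text
t: 4.05
tool_pos: [0.5699, 0.2834, 0.0646]
tcp_rot: [[-0.0, 1.0, -0.001], [1.0, 0.0, -0.0], [-0.0, -0.001, -1.0]]
contact_force: [0.2, -0.8, -4.9]
width: 0.0504
finger_force: 63.7
```

Run:
```python
from h import *
F=[]
for i in range(8):
    grab_frame('side'); F.append(sense()['contact_force'])
s=sense();print(np.mean(F,0),np.std(F,0),s['tool_pos'],s['t'],s['width'])
```

```text
[ 0.05995072 -0.11809177 -4.54999236] [0.50429545 0.42870471 0.62101711] [0.57016915 0.28349865 0.06509814] 4.45 0.050464203433414866
```

The force is −4.55 ± 0.2 N, about 0.46 kg, so A is the heavy tin. I'm carrying it high and looking at the cup from two places.

drive_tool --plan '[{"offset": [0,0,-0.02],"angular": [0,0,0],"jaw": 0.045},{"offset": [0,0,-0.05],"angular": [0,0,0],"jaw": 0.045},{"offset": [-0.015,-0.006,-0.08],"angular": [0,0,0],"jaw": 0.045},{"offset": [-0.04,-0.016,-0.1],"angular": [0,0,0],"jaw": 0.045},{"offset": [-0.07,-0.029,-0.105],"angular": [0,0,0],"jaw": 0.045},{"offset": [-0.1,-0.041,-0.105],"angular": [0,0,0],"jaw": 0.045},{"offset": [-0.13,-0.053,-0.105],"angular": [0,0,0],"jaw": 0.045},{"offset": [-0.15,-0.061,-0.105],"angular": [0,0,0],"jaw": 0.045}]'

```text
t: 5.12
tool_pos: [0.5078, 0.1316, 0.1706]
tcp_rot: [[0.0, 1.0, -0.0], [1.0, -0.0, -0.0], [-0.0, -0.0, -1.0]]
contact_force: [0.8, -0.3, -4.6]
width: 0.0505
finger_force: 64.7
```

drive_tool --plan '[{"offset": [-0.03,-0.012,0],"angular": [0,0,0],"jaw": 0.045},{"offset": [-0.055,-0.023,0],"angular": [0,0,0],"jaw": 0.045},{"offset": [-0.075,-0.031,0],"angular": [0,0,0],"jaw": 0.045},{"offset": [-0.083,-0.034,0],"angular": [0,0,0],"jaw": 0.045},{"offset": [-0.083,-0.034,0],"angular": [0,0,0],"jaw": 0.045},{"offset": [-0.083,-0.034,0],"angular": [0,0,0],"jaw": 0.045}]'

```text
t: 5.62
tool_pos: [0.4756, 0.0506, 0.1706]
tcp_rot: [[0.001, 1.0, 0.001], [1.0, -0.001, 0.0], [0.0, 0.001, -1.0]]
contact_force: [0.9, 0.9, -5.0]
width: 0.0504
finger_force: 64.7
```

Run:
```python
from h import *
g=cam('wrist'); keep('c1.npy',g); s=sense(); print(s['t'],s['tool_pos'],s['width'],s['contact_force'])
save(g,'pics/c1.png'); print(proj(g,[[.475,.12,.008],[.475,.12,.024]]))
```

```text
5.6667 [0.47573614 0.05099455 0.17047141] 0.05040732154931058 [-0.19624397 -0.1537919  -4.56944741]
[[317.42964173 109.566253  ]
 [317.42763123 110.36390303]]
```

View pics/c1.png

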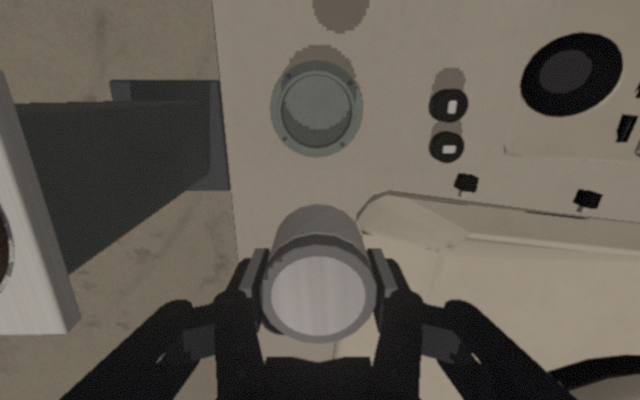

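The cup is clear to see, with its plate centred near (317,109) and its floor near (317,105). The tin hangs upright in the fingers with its lid at (318,296). Next I'll take a second view for triangulation.

drive_tool --plan '[{"offset": [0,0.02,0],"angular": [0,0,0],"jaw": 0.045},{"offset": [0,0.045,0],"angular": [0,0,0],"jaw": 0.045},{"offset": [0,0.06,0],"angular": [0,0,0],"jaw": 0.045},{"offset": [0,0.06,0],"angular": [0,0,0],"jaw": 0.045},{"offset": [0,0.06,0],"angular": [0,0,0],"jaw": 0.045}]'

```text
t: 6.08
tool_pos: [0.5356, 0.0516, 0.1698]
tcp_rot: [[-0.001, 1.0, -0.001], [1.0, 0.001, 0.0], [0.0, -0.001, -1.0]]
contact_force: [-0.6, 1.0, -4.8]
width: 0.0504
finger_force: 64.7
```

Run:
```python
from h import *
f=load('c1.npy'); g=cam('wrist'); keep('c2.npy',g); s=sense(); print(s['t'],s['tool_pos'])
E={}
for k,rb,lo in [('plate',9,50),('floor',9,98)]:
    es=[lid(h,proj(h,[[.475,.12,.008]])[0],60,lo,rb) for h in (f,g)]; print(k,es)
    print(tri([f,g],[e[0] for e in es]).round(4),[onz(h,e[0],.006).round(4).tolist() for h,e in zip((f,g),es)])
for h in (f,g):
    e=lid(h,(318,296),60,115); print('tin',e,onz(h,e[0],.17047-.0165+.05).round(4))
```

```text
6.1333 [0.53486851 0.05140611 0.16982383]
plate [((315.9498596191406, 108.29862976074219), (91.5594711303711, 95.56841278076172), 177.455078125), ((255.58119201660156, 109.1929931640625), (90.33135223388672, 97.5167236328125), 148.45835876464844)]
[0.4735 0.1211 0.0037] [[0.4736, 0.1211, 0.006], [0.474, 0.1212, 0.006]]
floor [None, None]Traceback (most recent call last):
  File "<stdin>", line 6, in <module>
TypeError: 'NoneType' object is not subscriptable
```

drive_tool --plan '[{"offset": [0.02,-0.017,0],"angular": [0,0,0],"jaw": 0.045},{"offset": [0.045,-0.039,0],"angular": [0,0,0],"jaw": 0.045},{"offset": [0.065,-0.056,0.01],"angular": [0,0,0],"jaw": 0.045},{"offset": [0.07,-0.061,0.03],"angular": [0,0,0],"jaw": 0.045},{"offset": [0.07,-0.061,0.055],"angular": [0,0,0],"jaw": 0.045},{"offset": [0.07,-0.061,0.08],"angular": [0,0,0],"jaw": 0.045},{"offset": [0.07,-0.061,0.095],"angular": [0,0,0],"jaw": 0.045},{"offset": [0.07,-0.061,0.095],"angular": [0,0,0],"jaw": 0.045}]'

```text
t: 6.8
tool_pos: [0.4723, 0.1208, 0.0731]
tcp_rot: [[-0.001, 1.0, -0.005], [1.0, 0.001, -0.001], [-0.001, -0.005, -1.0]]
contact_force: [-0.9, -0.3, -5.3]
width: 0.0503
finger_force: 64.7
```

Run:
```python
from h import *
s=sense(); print(s['t'],s['tool_pos'],s['contact_force'])
```

```text
6.8 [0.4723355  0.12080288 0.07308418] [-0.85680378 -0.2557095  -5.26802952]
```

drive_tool --plan '[{"offset": [0,0,0.012],"angular": [0,0,0],"jaw": 0.045},{"offset": [0,0,0.026],"angular": [0,0,0],"jaw": 0.045},{"offset": [0,0,0.038],"angular": [0,0,0],"jaw": 0.045},{"offset": [0,0,0.044],"angular": [0,0,0],"jaw": 0.045},{"offset": [0,0,0.044],"angular": [0,0,0],"jaw": 0.045},{"offset": [0,0,0.044],"angular": [0,0,0],"jaw": 0.045},{"offset": [0,0,0.044],"angular": [0,0,0],"jaw": 0.045}]'

```text
t: 7.38
tool_pos: [0.4746, 0.1207, 0.0322]
tcp_rot: [[-0.0, 1.0, 0.001], [1.0, 0.0, 0.0], [0.0, 0.001, -1.0]]
contact_force: [-0.1, 0.2, -5.0]
width: 0.0506
finger_force: 64.7
```

drive_tool --plan '[{"offset": [0,0,0.001],"angular": [0,0,0],"jaw": 0.045},{"offset": [0,0,0.002],"angular": [0,0,0],"jaw": 0.045},{"offset": [0,0,0.003],"angular": [0,0,0],"jaw": 0.045},{"offset": [0,0,0.004],"angular": [0,0,0],"jaw": 0.045},{"offset": [0,0,0.004],"angular": [0,0,0],"jaw": 0.045},{"offset": [0,0,0.004],"angular": [0,0,0],"jaw": 0.045}]'

```text
t: 7.88
tool_pos: [0.4742, 0.1205, 0.0272]
tcp_rot: [[-0.0, 1.0, -0.0], [1.0, 0.0, -0.0], [-0.0, -0.0, -1.0]]
contact_force: [0.4, -0.5, -4.9]
width: 0.0501
finger_force: 64.7
```

drive_tool --plan '[{"offset": [0,0,0.0007],"angular": [0,0,0],"jaw": 0.045},{"offset": [0,0,0.0014],"angular": [0,0,0],"jaw": 0.045},{"offset": [0,0,0.002],"angular": [0,0,0],"jaw": 0.045},{"offset": [0,0,0.002],"angular": [0,0,0],"jaw": 0.045},{"offset": [0,0,0.002],"angular": [0,0,0],"jaw": 0.045}]'

```text
t: 8.3
tool_pos: [0.4743, 0.1205, 0.0256]
tcp_rot: [[-0.0, 1.0, 0.0], [1.0, 0.0, -0.0], [-0.0, 0.0, -1.0]]
contact_force: [-2.5, -0.9, 3.4]
width: 0.0505
finger_force: 65.4
```

drive_tool --plan '[{"offset": [0,0,0.0005],"angular": [0,0,0],"jaw": 0.045},{"offset": [0,0,0.001],"angular": [0,0,0],"jaw": 0.045},{"offset": [0,0,0.001],"angular": [0,0,0],"jaw": 0.045},{"offset": [0,0,0.001],"angular": [0,0,0],"jaw": 0.045}]'

```text
t: 8.63
tool_pos: [0.4743, 0.1205, 0.0255]
tcp_rot: [[-0.0, 1.0, 0.001], [1.0, 0.0, 0.0], [0.0, 0.001, -1.0]]
contact_force: [-5.5, -2.5, 19.3]
width: 0.0508
finger_force: 67.2
```

The tin touched the floor at TCP z = 0.0255, as expected. I'll ease off and open.

drive_tool --plan '[{"offset": [0,0,-0.001],"angular": [0,0,0],"jaw": 0.045},{"offset": [0,0,-0.001],"angular": [0,0,0],"jaw": 0.055},{"offset": [0,0,-0.001],"angular": [0,0,0],"jaw": 0.065},{"offset": [0,0,-0.001],"angular": [0,0,0],"jaw": 0.075},{"offset": [0,0,-0.001],"angular": [0,0,0],"jaw": 0.085},{"offset": [0,0,-0.001],"angular": [0,0,0],"jaw": 0.085},{"offset": [0,0,-0.001],"angular": [0,0,0],"jaw": 0.085},{"offset": [0,0,-0.001],"angular": [0,0,0],"jaw": 0.085}]'

```text
t: 9.3
tool_pos: [0.4742, 0.1205, 0.0252]
tcp_rot: [[-0.0, 1.0, 0.0], [1.0, 0.0, -0.0], [-0.0, 0.0, -1.0]]
contact_force: [0.0, -0.1, -0.2]
width: 0.085
finger_force: 0.0
```

drive_tool --plan '[{"offset": [0,0,-0.01],"angular": [0,0,0],"jaw": 0.085},{"offset": [0,0,-0.03],"angular": [0,0,0],"jaw": 0.085},{"offset": [0,0,-0.06],"angular": [0,0,0],"jaw": 0.085},{"offset": [0,0,-0.09],"angular": [0,0,0],"jaw": 0.085},{"offset": [0,0,-0.12],"angular": [0,0,0],"jaw": 0.085},{"offset": [0,0,-0.145],"angular": [0,0,0],"jaw": 0.085},{"offset": [0,0,-0.145],"angular": [0,0,0],"jaw": 0.085},{"offset": [0,0,-0.145],"angular": [0,0,0],"jaw": 0.085}]'

```text
t: 9.97
tool_pos: [0.4745, 0.1206, 0.172]
tcp_rot: [[-0.0, 1.0, 0.003], [1.0, 0.0, 0.0], [0.0, 0.003, -1.0]]
contact_force: [0.0, 0.6, -0.4]
width: 0.0849
finger_force: 0.0
```

Run:
```python
from h import *
g=cam('wrist'); s=sense(); print(s['t'],s['tool_pos'],s['contact_force'],s['width'])
e=lid(g,proj(g,[[.474,.121,.058]])[0],45); print(e,onz(g,e[0],.058).round(4)); save(g,'pics/d1.png')
```

```text
10.0167 [0.47398768 0.12050688 0.1707826 ] [0.38874212 0.06805487 0.39188168] 0.0850995234365996
((317.3199157714844, 193.3919677734375), (41.617515563964844, 43.593788146972656), 89.42865753173828) [0.4739 0.1198 0.058 ]
```

View pics/d1.png

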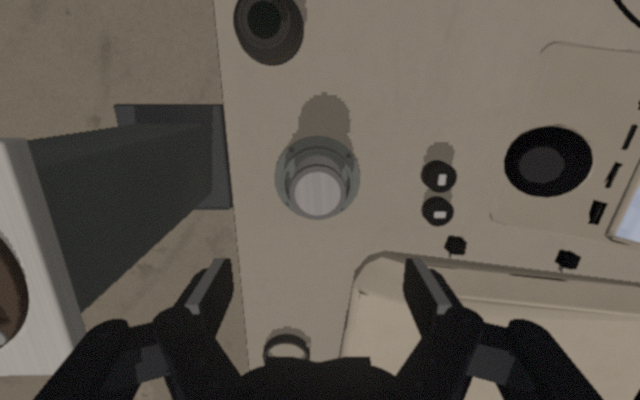

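The tin stands upright in the cup with its lid at (317,192), which maps to (0.474, 0.120). Now for tin B.

drive_tool --plan '[{"offset": [0.03,0,0],"angular": [0,0,0],"jaw": 0.085},{"offset": [0.07,0,0],"angular": [0,0,0],"jaw": 0.085},{"offset": [0.11,0,0],"angular": [0,0,0],"jaw": 0.085},{"offset": [0.15,0,0],"angular": [0,0,0],"jaw": 0.085},{"offset": [0.19,0.001,0],"angular": [0,0,0],"jaw": 0.085},{"offset": [0.23,0.001,0],"angular": [0,0,0],"jaw": 0.085},{"offset": [0.25,0.001,0.01],"angular": [0,0,0],"jaw": 0.085},{"offset": [0.2595,0.001,0.03],"angular": [0,0,0],"jaw": 0.085}]'

```text
t: 10.68
tool_pos: [0.475, 0.3833, 0.1401]
tcp_rot: [[-0.003, 1.0, 0.001], [1.0, 0.003, 0.001], [0.001, 0.001, -1.0]]
contact_force: [0.0, 0.3, -0.8]
width: 0.085
finger_force: 0.0
```

drive_tool --plan '[{"offset": [0,0,0.02],"angular": [0,0,0],"jaw": 0.085},{"offset": [0,0,0.04],"angular": [0,0,0],"jaw": 0.085},{"offset": [0,0,0.045],"angular": [0,0,0],"jaw": 0.085},{"offset": [0,0,0.045],"angular": [0,0,0],"jaw": 0.085},{"offset": [0,0,0.045],"angular": [0,0,0],"jaw": 0.085},{"offset": [0,0,0.045],"angular": [0,0,0],"jaw": 0.085}]'

```text
t: 11.18
tool_pos: [0.4756, 0.38, 0.0961]
tcp_rot: [[0.0, 1.0, 0.001], [1.0, -0.0, 0.001], [0.001, 0.001, -1.0]]
contact_force: [-0.2, -0.4, -0.1]
width: 0.0853
finger_force: 0.0
```

Run:
```python
from h import *
g=cam('wrist'); s=sense(); print(s['t'],s['tool_pos'],s['tcp_rot'].round(3).tolist())
e=lid(g,proj(g,[[.4752,.3801,.05]])[0],40); print(e,onz(g,e[0],.05).round(4))
```

```text
11.2333 [0.47569422 0.38006507 0.09635156] [[0.0, 1.0, 0.001], [1.0, -0.0, 0.001], [0.001, 0.001, -1.0]]
((317.96759033203125, 223.83200073242188), (54.65077209472656, 59.316551208496094), 88.81673431396484) [0.4753 0.3794 0.05  ]
```

drive_tool --plan '[{"offset": [0,0,0.025],"angular": [0,0,0],"jaw": 0.085},{"offset": [0,0,0.05],"angular": [0,0,0],"jaw": 0.085},{"offset": [0,0,0.07],"angular": [0,0,0],"jaw": 0.085},{"offset": [0,0,0.079],"angular": [0,0,0],"jaw": 0.085},{"offset": [0,0,0.079],"angular": [0,0,0],"jaw": 0.085},{"offset": [0,0,0.079],"angular": [0,0,0],"jaw": 0.07},{"offset": [0,0,0.079],"angular": [0,0,0],"jaw": 0.058},{"offset": [0,0,0.079],"angular": [0,0,0],"jaw": 0.045}]'

```text
t: 11.9
tool_pos: [0.4758, 0.3804, 0.0178]
tcp_rot: [[-0.0, 1.0, 0.002], [1.0, 0.0, 0.001], [0.001, 0.002, -1.0]]
contact_force: [3.6, 0.1, 12.8]
width: 0.051
finger_force: 10.0
```

drive_tool --plan '[{"offset": [0,0,0],"angular": [0,0,0],"jaw": 0.045},{"offset": [0,0,0],"angular": [0,0,0],"jaw": 0.045},{"offset": [0,0,0],"angular": [0,0,0],"jaw": 0.045},{"offset": [0,0,0],"angular": [0,0,0],"jaw": 0.045},{"offset": [0,0,0],"angular": [0,0,0],"jaw": 0.045},{"offset": [0,0,0],"angular": [0,0,0],"jaw": 0.045}]'

```text
t: 12.4
tool_pos: [0.476, 0.3805, 0.0182]
tcp_rot: [[0.0, 1.0, 0.002], [1.0, -0.0, 0.001], [0.001, 0.002, -1.0]]
contact_force: [-1.2, -1.2, 7.7]
width: 0.0498
finger_force: 62.2
```

drive_tool --plan '[{"offset": [0,0,-0.006],"angular": [0,0,0],"jaw": 0.045},{"offset": [0,0,-0.025],"angular": [0,0,0],"jaw": 0.045},{"offset": [0,0,-0.05],"angular": [0,0,0],"jaw": 0.045},{"offset": [0,0,-0.08],"angular": [0,0,0],"jaw": 0.045},{"offset": [0,0,-0.11],"angular": [0,0,0],"jaw": 0.045},{"offset": [0,0,-0.13],"angular": [0,0,0],"jaw": 0.045},{"offset": [0,0,-0.13],"angular": [0,0,0],"jaw": 0.045},{"offset": [0,0,-0.13],"angular": [0,0,0],"jaw": 0.045}]'

```text
t: 13.07
tool_pos: [0.4754, 0.3801, 0.1477]
tcp_rot: [[-0.0, 1.0, 0.002], [1.0, 0.0, 0.001], [0.001, 0.002, -1.0]]
contact_force: [-0.2, -0.2, -1.8]
width: 0.05
finger_force: 62.7
```

Run:
```python
from h import *
F=[]
for i in range(6): g=cam('wrist'); F.append(sense()['contact_force'])
s=sense(); print(np.mean(F,0),s['t'],s['tool_pos'],s['width'],s['finger_force'])
```

```text
[-0.12624977 -0.21566885 -1.84576208] 13.3667 [0.47489825 0.37978819 0.14516603] 0.0499580170499835 62.655557887628675
```

B weighs about 1.85 N, so it is the light one. I'm carrying it over the cup.

drive_tool --plan '[{"offset": [-0.015,0,0],"angular": [0,0,0],"jaw": 0.045},{"offset": [-0.04,0,0],"angular": [0,0,0],"jaw": 0.045},{"offset": [-0.07,0,0],"angular": [0,0,0],"jaw": 0.045},{"offset": [-0.1,0,0],"angular": [0,0,0],"jaw": 0.045},{"offset": [-0.13,0,0],"angular": [0,0,0],"jaw": 0.045},{"offset": [-0.16,0,0],"angular": [0,0,0],"jaw": 0.045},{"offset": [-0.185,0,0],"angular": [0,0,0],"jaw": 0.045},{"offset": [-0.205,-0.001,0],"angular": [0,0,0],"jaw": 0.045}]'

```text
t: 14.03
tool_pos: [0.4737, 0.1726, 0.146]
tcp_rot: [[0.001, 1.0, -0.001], [1.0, -0.001, -0.0], [-0.0, -0.001, -1.0]]
contact_force: [0.2, -0.2, -2.3]
width: 0.0495
finger_force: 62.7
```

drive_tool --plan '[{"offset": [-0.02,0,0],"angular": [0,0,0],"jaw": 0.045},{"offset": [-0.04,0,0],"angular": [0,0,0],"jaw": 0.045},{"offset": [-0.05,0,0],"angular": [0,0,0],"jaw": 0.045},{"offset": [-0.0545,0,0],"angular": [0,0,0],"jaw": 0.045},{"offset": [-0.0545,0,0],"angular": [0,0,0],"jaw": 0.045},{"offset": [-0.0545,0,0],"angular": [0,0,0],"jaw": 0.045},{"offset": [-0.0545,0,0],"angular": [0,0,0],"jaw": 0.045}]'

```text
t: 14.62
tool_pos: [0.4742, 0.1212, 0.1463]
tcp_rot: [[-0.001, 1.0, 0.0], [1.0, 0.001, 0.0], [0.0, 0.0, -1.0]]
contact_force: [1.1, 0.3, -1.5]
width: 0.0498
finger_force: 62.7
```

Run:
```python
from h import *
g=cam('wrist'); s=sense(); print(s['t'],s['tool_pos'],s['contact_force'],s['tcp_rot'].round(3).tolist())
```

```text
14.6667 [0.47418967 0.12126333 0.14625838] [ 0.37532928 -0.03689373 -1.91998598] [[-0.001, 1.0, 0.0], [1.0, 0.001, 0.0], [0.0, 0.0, -1.0]]
```

drive_tool --plan '[{"offset": [-0.0007,0,0.012],"angular": [0,0,0],"jaw": 0.045},{"offset": [-0.0007,0,0.03],"angular": [0,0,0],"jaw": 0.045},{"offset": [-0.0007,0,0.046],"angular": [0,0,0],"jaw": 0.045},{"offset": [-0.0007,0,0.058],"angular": [0,0,0],"jaw": 0.045},{"offset": [-0.0007,0,0.065],"angular": [0,0,0],"jaw": 0.045},{"offset": [-0.0007,0,0.065],"angular": [0,0,0],"jaw": 0.045},{"offset": [-0.0007,0,0.065],"angular": [0,0,0],"jaw": 0.045},{"offset": [-0.0007,0,0.065],"angular": [0,0,0],"jaw": 0.045}]'

```text
t: 15.33
tool_pos: [0.4746, 0.1201, 0.0819]
tcp_rot: [[-0.0, 1.0, 0.001], [1.0, 0.0, 0.0], [0.0, 0.001, -1.0]]
contact_force: [0.6, 0.5, -1.8]
width: 0.0498
finger_force: 62.7
```

drive_tool --plan '[{"offset": [0,0,0.001],"angular": [0,0,0],"jaw": 0.045},{"offset": [0,0,0.002],"angular": [0,0,0],"jaw": 0.045},{"offset": [0,0,0.003],"angular": [0,0,0],"jaw": 0.045},{"offset": [0,0,0.003],"angular": [0,0,0],"jaw": 0.045},{"offset": [0,0,0.003],"angular": [0,0,0],"jaw": 0.045}]'

```text
t: 15.75
tool_pos: [0.4743, 0.1198, 0.0784]
tcp_rot: [[0.0, 1.0, 0.0], [1.0, -0.0, 0.0], [0.0, 0.0, -1.0]]
contact_force: [0.4, -0.2, -1.9]
width: 0.0498
finger_force: 62.7
```

drive_tool --plan '[{"offset": [0,0,0.0005],"angular": [0,0,0],"jaw": 0.045},{"offset": [0,0,0.001],"angular": [0,0,0],"jaw": 0.045},{"offset": [0,0,0.0015],"angular": [0,0,0],"jaw": 0.045},{"offset": [0,0,0.0015],"angular": [0,0,0],"jaw": 0.045},{"offset": [0,0,0.0015],"angular": [0,0,0],"jaw": 0.045}]'

```text
t: 16.17
tool_pos: [0.4742, 0.1198, 0.0768]
tcp_rot: [[-0.0, 1.0, 0.0], [1.0, 0.0, -0.0], [-0.0, 0.0, -1.0]]
contact_force: [-1.5, -0.4, -2.0]
width: 0.05
finger_force: 62.7
```

drive_tool --plan '[{"offset": [0,0,0.0005],"angular": [0,0,0],"jaw": 0.045},{"offset": [0,0,0.0008],"angular": [0,0,0],"jaw": 0.045},{"offset": [0,0,0.0008],"angular": [0,0,0],"jaw": 0.045},{"offset": [0,0,0.0008],"angular": [0,0,0],"jaw": 0.045}]'

```text
t: 16.5
tool_pos: [0.4743, 0.1198, 0.0762]
tcp_rot: [[-0.0, 1.0, 0.0], [1.0, 0.0, 0.0], [0.0, 0.0, -1.0]]
contact_force: [-1.3, -0.2, 3.3]
width: 0.0493
finger_force: 63.2
```

Contact came at z = 0.0762, as predicted. I'll release and rise straight up.

drive_tool --plan '[{"offset": [0,0,0],"angular": [0,0,0],"jaw": 0.051},{"offset": [0,0,0],"angular": [0,0,0],"jaw": 0.056},{"offset": [0,0,0],"angular": [0,0,0],"jaw": 0.065},{"offset": [0,0,0],"angular": [0,0,0],"jaw": 0.075},{"offset": [0,0,0],"angular": [0,0,0],"jaw": 0.085},{"offset": [0,0,0],"angular": [0,0,0],"jaw": 0.085},{"offset": [0,0,0],"angular": [0,0,0],"jaw": 0.085},{"offset": [0,0,0],"angular": [0,0,0],"jaw": 0.085}]'

```text
t: 17.17
tool_pos: [0.4742, 0.1198, 0.076]
tcp_rot: [[0.0, 1.0, 0.0], [1.0, -0.0, -0.0], [-0.0, 0.0, -1.0]]
contact_force: [0.0, -0.1, -0.3]
width: 0.0849
finger_force: 0.0
```

drive_tool --plan '[{"offset": [0,0,-0.01],"angular": [0,0,0],"jaw": 0.085},{"offset": [0,0,-0.03],"angular": [0,0,0],"jaw": 0.085},{"offset": [0,0,-0.055],"angular": [0,0,0],"jaw": 0.085},{"offset": [0,0,-0.08],"angular": [0,0,0],"jaw": 0.085},{"offset": [0,0,-0.1],"angular": [0,0,0],"jaw": 0.085},{"offset": [0,0,-0.11],"angular": [0,0,0],"jaw": 0.085},{"offset": [0,0,-0.11],"angular": [0,0,0],"jaw": 0.085},{"offset": [0,0,-0.11],"angular": [0,0,0],"jaw": 0.085}]'

```text
t: 17.83
tool_pos: [0.4742, 0.1198, 0.1866]
tcp_rot: [[-0.0, 1.0, 0.001], [1.0, 0.0, 0.0], [0.0, 0.001, -1.0]]
contact_force: [-0.5, 0.1, -0.2]
width: 0.0852
finger_force: 0.0
```

Run:
```python
from h import *
g=cam('wrist'); s=sense(); print(s['t'],s['tool_pos'],s['contact_force'],s['width'])
e=lid(g,proj(g,[[.474,.12,.108]])[0],45); print(e,onz(g,e[0],.108).round(4))
a=cam('scene'); u=proj(a,[[.474,.12,.05]])[0].astype(int)
c=cv2.resize(a['pixels'][u[1]-50:u[1]+50,u[0]-60:u[0]+60],None,fx=4,fy=4)[:400]
save({'pixels':cv2.hconcat([c[:, :480],g['pixels'][:,200:500]])},'pics/end.png')
```

```text
17.8833 [0.47390312 0.11979718 0.1858641 ] [-0.08969103 -0.59431479 -0.1785606 ] 0.08514944262688674
((317.4331359863281, 207.5636749267578), (47.51776123046875, 50.280120849609375), 89.68428802490234) [0.4735 0.1188 0.108 ]
```

View pics/end.png

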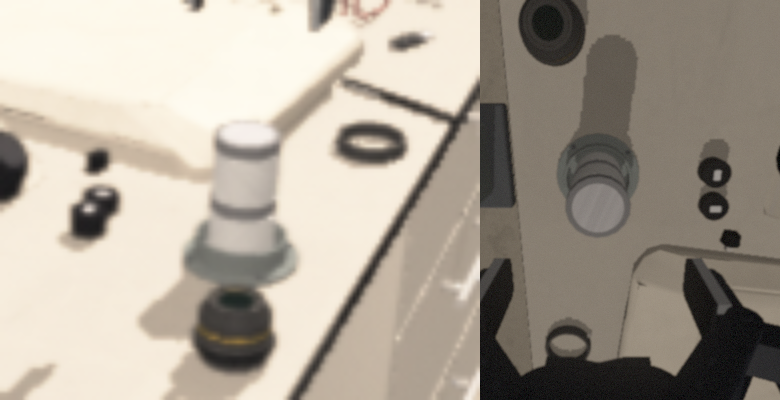

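The picture shows both tins stacked squarely and upright in the cup, with the top lid at (247,137) in the scene crop. The fingers are well clear, so I'm handing in.

```bash
python3 -c "
from plant import *
print(job_done())"
```

```text
the job is handed in; nothing more can be done
None
```

The heavier tin (about 0.46 kg by feel) stands in the grey cup with the lighter tin stacked upright on top of it, their centres about 1 mm apart; the job was handed in at about 18 s of the 67 s allowed, but no verdict came back.

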